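# Check a shaft in a limit gauge

### The job

Take the turned shaft out of the grey cradle and lower it crosswise into the twin limit gauge, so that both journals pass down through the steel go gaps; feel for the gaps, never force them. Then try the red no-go gaps, which must stop it: press it straight down on them with about 10 N for a second. It has passed, so lift it out, lay it gently in the green cradle and let go, leaving the other things alone.

Things in the scene. Friction and masses are not known exactly. Their poses are not given: they have to be found in the camera images.
- shaft_centre (a point): Centre of the loose turned aluminium shaft, 150 mm long, about 0.2 kg. Its axis is this point's y axis (either way round; it may be rolled about it). Collar 30 mm in diameter, 60 mm long, in the middle: grip here, across the axis. Journals 20 mm in diameter, 45 mm long, on both sides. It starts level in the grey cradle, up to 6 mm off its middle along the axis.
- cradle_in: Grey fixed cradle, base 80 x 126 x 10 mm, origin at the centre of its underside on the bench, z up. Two black-lined 90 degree V rests, 12 mm thick, at y = +-52 mm, tops 60 mm above the bench, 48 mm wide at the top, carry the journals: a shaft in it lies level along the cradle's y, its axis 50 mm above the bench over the origin. Between the rests only the base.
- cradle_pass: Green fixed cradle, otherwise the same as the grey one. For passed shafts.
- gauge: Fixed twin limit gauge, blue base 100 x 140 x 12 mm, origin at the centre of its underside on the bench, z up. Two upright forks, 14 mm thick, 74 mm wide in x, about 76 mm high, open at the top, at y = +-52 mm; between them only the base. The shaft goes in from above, level, its axis along the gauge's y. The forks are clamped and rigid, their gaps in line along y.
- gauge_mouth (a point): Over the middle of the gauge base, 76 mm above the bench, axes as the gauge's. Nominal fork top. Both gaps lie together up to 6 mm to either side of here in x and up to 2.5 mm higher or lower, as last adjusted: find them by sight or feel (on the lead-in the push on the shaft points toward the gap). 45 degree lead-in, 38 mm wide at the top, 8 mm deep, down to the go gap.
- gauge_stop (a point): Over the middle of the gauge base, 56 mm above the bench, axes as the gauge's: nominal place of the shaft's centre when its journals rest on the no-go edges (true one up to 6 mm off in x, 2.5 mm in z). Go gap: steel sides 22.4 mm apart, from 12 mm above to 6 mm below here; under it the no-go gap, red sides 16 mm apart, too narrow for the journals.
- tape_measure_mid (a point): Yellow tape measure, 37 x 82 x 65 mm, centre. Loose bystander, to be left where it is.
- paint_tin_mid (a point): Small paint tin, 77 mm in diameter, 77 mm high, centre. Loose bystander, to be left where it is.

How it is judged (in metres and radians):
On the way:
1. the shaft is down through both go gaps, level, and pressed on the no-go gaps with 5 to 18 N for 0.5 s (z of shaft_centre in the frame of gauge_stop between -0.0045 and 0.0045 m and x of shaft_centre in the frame of gauge_stop between -0.009 and 0.009 m and y of shaft_centre in the frame of gauge_stop between -0.017 and 0.017 m and angle between the y axis of shaft_centre and the y axis of gauge, either way round below 0.06 rad and contact force between shaft and gauge between 5 and 18 N and (contact force between shaft and gauge_jaws_c0 above 1 N or contact force between shaft and gauge_jaws_c4 above 1 N) and (contact force between shaft and gauge_jaws_c8 above 1 N or contact force between shaft and gauge_jaws_c12 above 1 N)), for 0.5 s.
At the end, for the whole second after the job is handed in: The shaft lies released and at rest in the V rests of the green cradle: centre within 4 mm across, 17 mm along and 3 mm in height of its seat, axis within 0.06 rad of the cradle's (z of shaft_centre in the frame of cradle_pass between 0.047 and 0.053 m and x of shaft_centre in the frame of cradle_pass between -0.004 and 0.004 m and y of shaft_centre in the frame of cradle_pass between -0.017 and 0.017 m and angle between the y axis of shaft_centre and the y axis of cradle_pass, either way round below 0.06 rad and linear speed of shaft below 0.01 m/s and contact force between shaft and the fingers below 0.1 N); the robot touches nothing.
It fails at once if the shaft is forced against the gauge with more than 22 N (contact force between shaft and gauge above 22 N).
It fails at once if the shaft is slammed into the green cradle (more than 25 N) (contact force between shaft and cradle_pass above 25 N).
It fails at once if the shaft is dropped on the bench (height (world z) of shaft_centre below 0.03 m).
It fails at once if the tape measure or paint tin is pushed more than 20 mm (distance of any of tape_measure_mid, paint_tin_mid from where it was at the start of the episode above 0.02 m).
It also fails if it takes over 67 s, if anything falls off the work surface, if the arm or the gripper's body presses on something with over 40 N, if the wrist force passes 120 N, or if a joint passes its speed limit or range.

### The arm

A 6-joint arm with a two-finger parallel gripper is mounted at the origin on the work surface; the furniture and walls round the work are solid. World frame = base frame: x ahead of the robot, y to its left, z up, the work surface at z = 0. Lengths are in mm, angles in rad, forces in N, time in s.
With the tool pointing down it reaches from about 350 to 875 mm from the base axis. Payload 4.2 kg.
Tool frame: the origin (TCP) lies at the very end of the fingers, on their centre line; the grasp point (between the pads) lies 19 mm behind it; z points along the fingers, y is the direction in which the jaws open and shut (so a half turn about z gives the same grasp; the last joint's range is limited). The gripper opens to 85 mm and grips with 20 to 120 N. Pads are 22 mm wide; open, the fingers measure 114 mm over their backs; the gripper's body (76 mm by 85 mm) begins 54 mm behind the grasp point. The pads swing forward as they close: fully open they stand 13 mm farther back than shut.
Start: joints at [-0.916, 0.385, 0.008, 0, -1.194, -0.259], TCP at [240.98, -576.652, 231.312] pointing down, gripper open.
Joint ranges: [-3.14, 3.14], [-1.21, 2.06], [-1.07, 1.41], [-3.16, 2.05], [-2.99, -0.16], [-3.1, 3.1]. Speed limits (rad/s): [2.79, 2.79, 3.14, 3.14, 3.14, 3.14].

### API

Orientations are given as a rotation vector (axis times angle).
In Python, from rig import * gives the robot as it stands.
- The arm moves only by the tool step_arm, never from a script. Its argument "plan" is a list that holds one entry, the list of rows, each a list of 7 numbers: the closure, from 0 (fully open) to 1 (shut), then the shift along the tool's x, y, z in cm, then the turn, a rotation vector about the tool's x, y, z in degrees. In form: [[[claw, dx, dy, dz, rx, ry, rz], ...]]. A call has 1 to 8 rows; each row is the pose to reach, as a shift and turn from the pose commanded when the call began, along the tool's axes at that moment; what a row does not reach only later rows make up. A row lasts 1/8 s, in which the tool goes at most 62.5 mm and 10.7 degrees, less where a joint would pass 70% of its speed; a pose out of reach is approached as far as the arm can. A call with a gripper value outside its range is refused whole. The fingers move at their own pace and stop on an object; the grip force is fixed at half the most. Time passes only in rows, so rows that repeat a pose let the fingers close. It gives the time, the measured TCP pose, the force and the opening at its end, in the units of the state.
- get_state(): the state, without advancing time (a new reading comes with each control period).
- grab_frame(name): name is "scene" or "top"; returns a dict with "image" (400x640x3 uint8, red, green, blue), "range_z" (400x640 float32, mm along the optical axis (not along the pixel's ray), 0 where there is no reading), "camera_matrix" (3x3 intrinsics, pixels), "rvec" (rotation vector, rad) and "tvec" (3), from world to camera coordinates, as OpenCV has them. Camera axes: x right, y down, z forward; pixel columns grow to the right and rows downward; lengths in mm; the calibration is good to about 2 mm. A picture is of the moment at which its call begins.
- job_done(): hands the job in, once; it reports no verdict.
The state is a dict: "time_s": time; "joint_pos": joint angles; "qvel": joint speeds; "joint_torque": joint torques, N m; "position": TCP position; "tool_rot": TCP orientation; "wrist_force": force on the tool from outside, world axes, zero at the start; "ft_torque": the same for the moment, N m; "gripper_width": finger opening in mm.
Only numpy, scipy, OpenCV 4.12 (cv2) and the standard library are available. Lean on these libraries where they do the work, as an engineer would, in place of code of your own. Each camera call takes 0.05 s, during which the arm holds its last target.

## Working session

There is one attempt and no reset: what is moved stays moved. The work goes in short steps, Python scripts to look and compute and a tool call to move; the robot and the scene stay as the last step left them, time stands still between calls to the robot, and variables do not carry over. Pictures are saved under pics/ and viewed, and the job is handed in when it is done.

Besides the shell and the picture viewer there is one more tool, called after ">>>" in YAML: its name, and indented under it one key for each argument. step_arm: Moves the arm, as the interface text tells. Its arguments: {"type":"object","properties":{"plan":{"type":"array"}},"required":["plan"]}

```bash
ls; mkdir -p pics; python3 - <<'E'
from rig import *
import cv2,numpy as np
s=get_state();print(s)
for n in ("scene","top"):
    f=grab_frame(n);np.savez(f"{n}0.npz",**f)
    cv2.imwrite(f"pics/{n}0.png",f["image"][:,:,::-1]);print(n,f["camera_matrix"],f["rvec"],f["tvec"])
E
```

```text
pics
{'time_s': 0.0, 'joint_pos': array([-9.16411401e-01,  3.85573910e-01,  6.60793330e-03, -5.12353371e-04,
       -1.19397969e+00, -2.58603043e-01]), 'qvel': array([ 2.20501018e-05,  1.73192302e-04,  1.28663585e-03, -1.96293406e-03,
       -1.62953399e-03, -2.03670707e-04]), 'joint_torque': array([-6.84241277e-04, -3.92288911e+01,  1.88399166e+01,  4.18614998e+00,
       -4.66918369e-03,  3.97118541e-06]), 'position': array([ 240.75172542, -576.13354207,  230.20211551]), 'tool_rot': array([ 0.61724931, -3.0798262 , -0.00335965]), 'wrist_force': array([-0.46933914, -0.87899622, -0.21382417]), 'ft_torque': array([-0.01968146,  0.0143749 ,  0.05062148]), 'gripper_width': 85.5619637642654}
scene [[366.0845996    0.         314.55929646]
 [  0.         366.0845996  202.52559645]
 [  0.           0.           1.        ]] [ 2.08648758 -0.15396604  0.07331674] [-527.77436726  180.92628324  719.92340774]
top [[387.04428937   0.         324.56130288]
 [  0.         387.04428937 197.88875549]
 [  0.           0.           1.        ]] [ 2.1473634  -2.20089746  0.07303876] [163.00840835 569.07681946 923.65077512]
```

View pics/scene0.png

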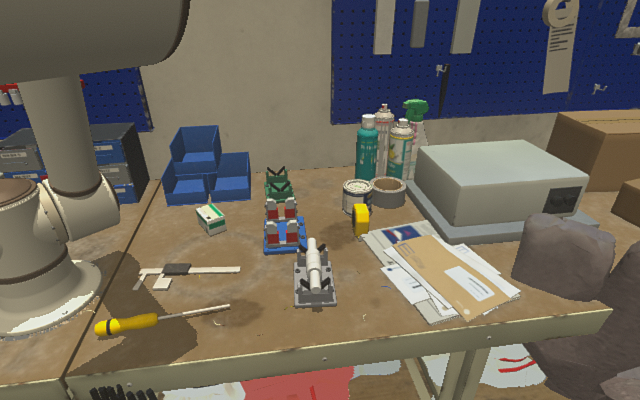

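View pics/top0.png

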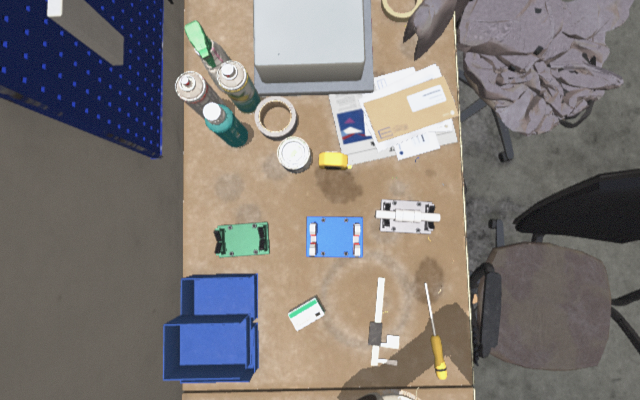

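The top view (image up is roughly +x, left is +y) shows the shaft in the grey cradle at about (408,215), the blue gauge at (335,237) and the green cradle at (242,240). The tin is at (293,154) and the tape at (333,160). Next I'll measure them with depth.

```bash
cat > h.py <<'E'
import numpy as np,cv2
def cloud(f):
    K=f["camera_matrix"];R=cv2.Rodrigues(f["rvec"])[0];t=np.asarray(f["tvec"]).ravel()
    z=f["range_z"];v,u=np.mgrid[0:z.shape[0],0:z.shape[1]]
    P=np.stack([(u-K[0,2])/K[0,0]*z,(v-K[1,2])/K[1,1]*z,z],-1)
    W=(P-t)@R; W[z<=0]=np.nan
    return W
E
python3 - <<'E'
from h import *
for n in ("top","scene"):
    f=dict(np.load(f"{n}0.npz"));W=cloud(f);im=f["image"]
    pts={"top":[(408,215),(335,237),(242,240),(293,154),(333,160),(380,250)],"scene":[(313,265),(285,240)]}[n]
    for u,v in pts: print(n,u,v,W[v,u].round(1))
    for nm,(x0,x1,y0,y1) in ({"shaft":(365,450,190,245),"gauge":(295,375,205,268),"green":(203,280,210,268)} if n=="top" else {"s_gauge":(250,345,190,315),"s_gr":(255,310,160,215)}).items():
        c=im[y0:y1,x0:x1,::-1]; cv2.imwrite(f"pics/{nm}.png",cv2.resize(c,None,fx=6,fy=6,interpolation=cv2.INTER_NEAREST)[:600,:800])
    # colour/height segmentation
    H=cv2.cvtColor(im,cv2.COLOR_RGB2HSV).astype(int);h,s,vv=H[...,0],H[...,1],H[...,2]
    Z=W[...,2];X=W[...,0];Y=W[...,1]
    def rep(nm,m):
        p=W[m]; 
        if len(p)<5: print(nm,len(p));return
        print(n,nm,len(p),p.min(0).round(1),p.max(0).round(1),"med",np.median(p,0).round(1))
        r=cv2.minAreaRect(p[:,:2].astype(np.float32));print("   rect",np.round(r[0],1),np.round(r[1],1),round(r[2],2))
    box=(X>300)&(X<620)&(Y>-400)&(Y<300)
    m=box&(h>100)&(h<125)&(s>120)&(Z>5)&(Z<22)&(Y<60); rep("blue base",m)
    m=box&((h<10)|(h>170))&(s>130)&(Z>35)&(Z<90); rep("red",m)
    m=box&(h>60)&(h<90)&(s>60)&(Z>4)&(Z<18)&(Y>0); rep("green base",m)
E
```

```text
top 408 215 [524.8 -44.8  64.1]
top 335 237 [476.8 125.7  10.8]
top 242 240 [474.9 355.1  11.7]
top 293 154 [674.2 220.   72. ]
top 333 160 [658.9 126.4  64.4]
top 380 250 [442.   15.4   3. ]
top blue base 27 [455.6  57.8   7. ] [521.8  59.9  14.5] med [489.9  58.8  11.2]
   rect [488.7  58.9] [ 0.6 66.3] 88.29
top red 8 [462.2  72.6  48. ] [464.9 183.2  51.6] med [463.5 127.8  48.4]
   rect [463.5 127.9] [1.107e+02 1.000e-01] 88.69
top green base 87 [441.2 291.    4.9] [517.9 299.4  17.9] med [475.9 294.4   9.4]
   rect [479.5 294.8] [ 7.8 76.5] 89.08
scene 313 265 [521.  -69.3  64.6]
scene 285 240 [476.8  82.9  19.2]
scene blue base 57 [427.9  55.1   5. ] [522.   60.   13.8] med [468.   58.2  10. ]
   rect [475.   57.5] [ 4.7 94.1] 89.65
scene red 204 [439.1  66.7  35.2] [506.5 185.9  50. ] med [465.3  75.6  42. ]
   rect [472.2 126.4] [118.3  64.4] 87.41
scene green base 60 [330.6 176.5   4.9] [516.6 299.   18. ] med [477.4 295.2  11.6]
   rect [413.3 251.9] [220.6  38.2] 32.5
```

```bash
python3 - <<'E'
from h import *
for n in ("top","scene"):
    f=dict(np.load(f"{n}0.npz"));W=cloud(f);im=f["image"]
    H=cv2.cvtColor(im,cv2.COLOR_RGB2HSV).astype(int);h,s,vv=H[...,0],H[...,1],H[...,2]
    X,Y,Z=np.moveaxis(W,-1,0)
    def rep(nm,m):
        p=W[m]; 
        if len(p)<5: print(nm,len(p));return
        r=cv2.minAreaRect(p[:,:2].astype(np.float32));print(n,nm,len(p),"z",np.median(p[:,2]).round(1),"rect",np.round(r[0],1),np.round(r[1],1),round(r[2],2), "rng",p.min(0).round(),p.max(0).round())
    rep("gauge all",(abs(X-476)<75)&(abs(Y-126)<95)&(Z>7)&(Z<85))
    rep("gauge base",(abs(X-476)<75)&(abs(Y-126)<95)&(Z>7)&(Z<17))
    rep("gauge hi",(abs(X-476)<75)&(abs(Y-126)<95)&(Z>68)&(Z<95))
    rep("green all",(abs(X-475)<65)&(abs(Y-355)<85)&(Z>6)&(Z<75))
    rep("green base",(abs(X-475)<65)&(abs(Y-355)<85)&(Z>6)&(Z<14))
    rep("green hi",(abs(X-475)<65)&(abs(Y-355)<85)&(Z>50)&(Z<75))
    rep("grey all",(abs(X-525)<65)&(abs(Y+45)<95)&(Z>6)&(Z<90))
    rep("shaft",(abs(X-525)<25)&(abs(Y+45)<95)&(Z>53)&(Z<90)&(vv>120))
    m=(abs(X-525)<25)&(abs(Y+45)<95)&(Z>62)&(Z<90);rep("collar",m)
E
```

```text
top gauge all 2294 z 11.8 rect [479.4 128.1] [138.6  98.5] 88.6 rng [429.  58.   7.] [530. 198.  78.]
top gauge base 1862 z 11.3 rect [479.4 128.1] [138.6  98.5] 88.6 rng [429.  58.   7.] [530. 198.  17.]
top gauge hi 179 z 73.2 rect [474.3 127.7] [115.3  71.1] 86.57 rng [435.  70.  68.] [507. 187.  78.]
top green all 1669 z 10.4 rect [477.4 353.7] [ 79.8 126.1] 2.8 rng [436. 289.   6.] [519. 418.  62.]
top green base 1222 z 9.5 rect [477.4 353.7] [ 79.8 126.1] 2.8 rng [436. 289.   6.] [519. 418.  14.]
top green hi 115 z 55.9 rect [478.1 354.2] [ 56.4 116.1] 3.17 rng [447. 295.  50.] [508. 413.  62.]
top grey all 1765 z 30.2 rect [525.2 -45.4] [150.4  79.8] 85.45 rng [ 481. -120.    6.] [568.  30.  69.]
top shaft 593 z 59.2 rect [527.5 -45. ] [ 36.1 147.6] 1.8 rng [ 510. -119.   53.] [547.  29.  69.]
top collar 149 z 63.8 rect [523.4 -52. ] [125.5  19.3] 83.58 rng [ 513. -115.   62.] [535.  11.  69.]
scene gauge all 1828 z 27.4 rect [479.  124.5] [139.1  99.7] 88.74 rng [428.  55.   7.] [530. 193.  76.]
scene gauge base 657 z 11.8 rect [479.  124.5] [139.1  99.7] 88.74 rng [428.  55.   7.] [530. 193.  17.]
scene gauge hi 170 z 72.9 rect [472.  127.8] [120.1  65.8] 88.28 rng [437.  67.  68.] [506. 187.  76.]
scene green all 725 z 24.2 rect [476.1 352.1] [ 79.5 126.7] 3.05 rng [435. 288.   6.] [518. 415.  60.]
scene green base 228 z 10.0 rect [476.2 350.3] [ 79.5 123.1] 2.92 rng [435. 288.   6.] [518. 411.  14.]
scene green hi 58 z 55.2 rect [476.4 353.6] [ 53.2 121.7] 2.85 rng [448. 292.  50.] [506. 413.  60.]
scene grey all 2266 z 29.9 rect [524.8 -45.9] [153.   79.2] 84.69 rng [ 479. -122.    6.] [567.  30.  66.]
scene shaft 580 z 59.3 rect [523.8 -47.3] [150.1  28.3] 84.96 rng [ 508. -122.   53.] [539.  27.  66.]
scene collar 158 z 63.7 rect [523.6 -47.2] [59.7 18.3] 83.65 rng [514. -77.  62.] [536. -17.  66.]
```

View pics/gauge.png

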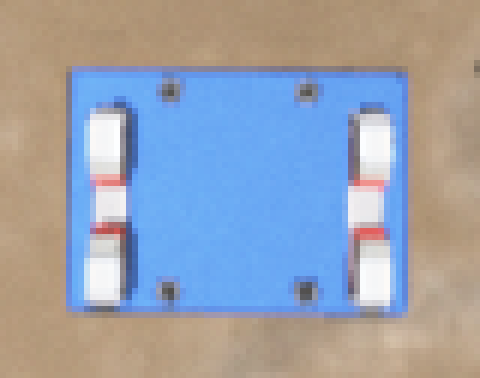

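View pics/shaft.png

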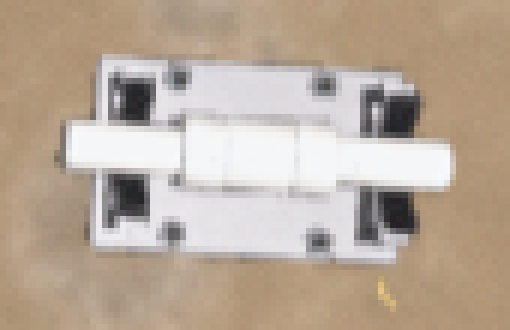

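View pics/green.png

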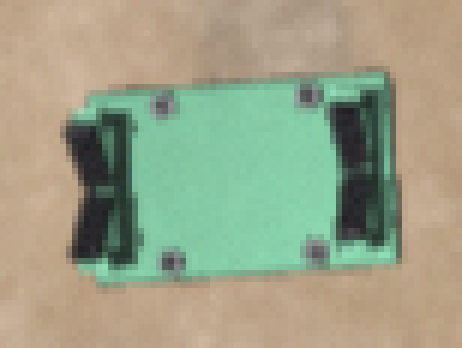

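View pics/s_gauge.png

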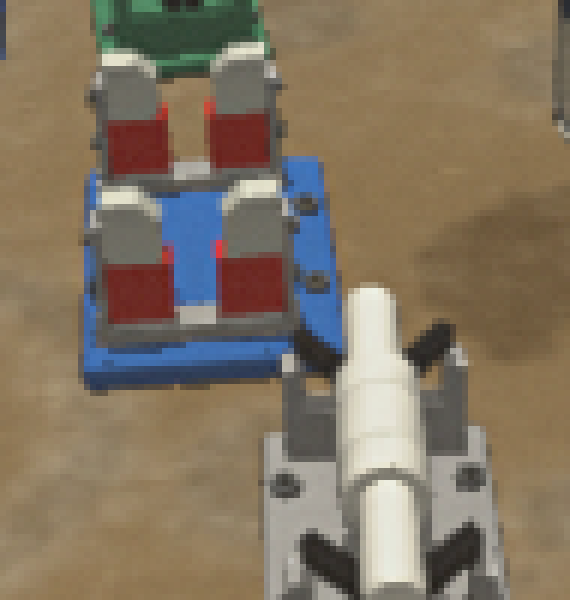

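The gauge zoom shows both forks, with the go gaps at rows of about 203/6+205 ≈ 239. They are offset to −x from the base middle. I'll quantify that in the gauge frame.

```bash
python3 - <<'E'
from h import *
for n in ("top","scene"):
    f=dict(np.load(f"{n}0.npz"));W=cloud(f);im=f["image"]
    X,Y,Z=np.moveaxis(W,-1,0)
    c,a={"top":((479.4,128.1),-1.3),"scene":((479,124.5),-1.3)}[n]
    t=np.radians(a);ex=np.array([np.cos(t),np.sin(t)]);ey=np.array([-ex[1],ex[0]])
    gx=(W[...,:2]-c)@ex;gy=(W[...,:2]-c)@ey
    m=(abs(gx)<60)&(abs(gy)<80)&(Z>20)&(Z<85)
    for sgn in (-1,1):
        mm=m&(gy*sgn>35)&(gy*sgn<70)
        print(n,sgn,"y range",gy[mm].min().round(1),gy[mm].max().round(1))
        for lo,hi in ((20,30),(30,40),(40,50),(50,60),(60,66),(66,70),(70,74),(74,85)):
            k=mm&(Z>lo)&(Z<=hi);x=np.sort(gx[k])
            if len(x)>3: print("  ",lo,hi,len(x),"ext",x[0].round(1),x[-1].round(1),"gap", *( (lambda i:(x[i].round(1),x[i+1].round(1)))(np.argmax(np.diff(x)))))
    # shaft fit
    m=(abs(X-525)<25)&(abs(Y+45)<80)&(Z>55)&(Z<90)
    p=W[m]; 
    from numpy.linalg import svd
    # row-wise top ridge: per y bin, mean x 
    ys=[];xs=[];zs=[]
    for y in np.arange(-115,25,5):
        q=p[(p[:,1]>y)&(p[:,1]<=y+5)]
        if len(q)>5: ys.append(y+2.5);xs.append((q[:,0].min()+q[:,0].max())/2);zs.append(np.percentile(q[:,2],90))
    b=np.polyfit(ys,xs,1);print(n,"shaft x at y=-46",np.polyval(b,-46).round(1),"yaw",np.degrees(-np.arctan(b[0])).round(2),"ends",p[:,1].min(),p[:,1].max());print(np.round(zs,1))
E
```

```text
top -1 y range -58.3 -44.6
   20 30 20 ext -38.4 26.7 gap 9.7 26.7
   40 50 9 ext -42.2 2.9 gap -42.2 -15.9
   50 60 23 ext -45.8 33.4 gap -15.8 5.3
   60 66 22 ext -42.9 33.3 gap 5.4 28.6
   66 70 22 ext -42.7 28.6 gap -19.8 5.5
   70 74 45 ext -37.9 26.2 gap -19.7 5.5
   74 85 34 ext -37.7 26.2 gap -26.3 10.1
top 1 y range 44.8 58.6
   20 30 20 ext -43.4 0.2 gap -21.4 -12.0
   30 40 7 ext -23.6 33.9 gap 5.2 33.9
   40 50 28 ext -15.9 26.6 gap -13.5 3.0
   50 60 5 ext -43.3 33.6 gap -39.1 3.0
   60 66 16 ext -43.2 33.5 gap -17.5 7.9
   66 70 26 ext -40.5 31.1 gap -17.4 7.9
   70 74 45 ext -37.8 26.4 gap -21.8 10.2
   74 85 31 ext -37.7 26.3 gap -24.0 12.6
top shaft x at y=-46 525.5 yaw -3.33 ends -118.92159990296959 28.82306407824367
[61.1 60.3 59.7 59.7 61.7 60.1 60.7 62.7 64.1 64.6 64.1 64.7 65.1 63.5
 65.3 65.2 66.5 65.4 65.4 64.8 61.6 61.5 59.5 59.5 59.4 61.3 60.  58.8]
scene -1 y range -58.5 -42.1
   20 30 95 ext -44.3 30.1 gap -3.7 0.4
   30 40 99 ext -45.4 30.7 gap -16.5 0.9
   40 50 109 ext -44.4 28.4 gap -15.6 1.5
   50 60 99 ext -45.9 31.5 gap -19.7 4.1
   60 66 59 ext -45.7 29.5 gap -19.3 4.6
   66 70 41 ext -43.0 27.2 gap -18.8 4.8
   70 74 45 ext -40.4 25.3 gap -22.9 7.3
   74 85 31 ext -40.3 25.5 gap -27.1 12.2
scene 1 y range 42.4 63.0
   20 30 84 ext -44.0 30.8 gap -2.0 3.2
   30 40 81 ext -45.4 31.9 gap -15.5 3.8
   40 50 91 ext -45.0 29.2 gap -14.7 1.9
   50 60 77 ext -46.0 32.6 gap -17.3 5.1
   60 66 52 ext -45.7 30.2 gap -19.0 5.3
   66 70 32 ext -40.5 30.5 gap -18.5 5.5
   70 74 35 ext -37.8 25.3 gap -20.9 8.4
   74 85 25 ext -37.5 26.0 gap -25.4 13.2
scene shaft x at y=-46 525.0 yaw -1.59 ends -121.87395649959497 26.88747205157997
[59.2 60.2 60.2 59.8 59.5 60.2 59.5 63.7 64.6 64.6 64.7 64.6 64.5 64.3
 64.7 65.1 64.1 64.6 64.6 63.7 59.5 60.2 60.1 59.4 59.6 59.4 60. ]
```

```bash
python3 - <<'E'
from h import *
f=dict(np.load("scene0.npz"));im=f["image"]
c=im[190:255,255:315,::-1]; cv2.imwrite("pics/sg2.png",cv2.resize(c,None,fx=9,fy=9,interpolation=cv2.INTER_CUBIC)[:600])
f=dict(np.load("top0.npz"))
# projection checker: gauge points in both cameras, hypothesised gap offset
E
python3 - <<'E'
from h import *
for n in ("top","scene"):
    f=dict(np.load(f"{n}0.npz"));W=cloud(f);im=f["image"].astype(int)
    X,Y,Z=np.moveaxis(W,-1,0)
    m=(abs(X-525)<65)&(abs(Y+45)<80)&(Z>6.5)&(Z<13.5)
    p=W[m][:,:2].astype(np.float32);print(n,"grey base",cv2.minAreaRect(p))
    m=(abs(X-525)<22)&(abs(Y+45)<80)&(Z>56.5)&(Z<72)&(im.min(-1)>150)
    p=W[m];r=cv2.minAreaRect(p[:,:2].astype(np.float32));print("shaft",len(p),r)
    for it in range(1):
        l=cv2.fitLine(p[:,:2].astype(np.float32),cv2.DIST_HUBER,0,.01,.01).ravel();print("line yaw",np.degrees(np.arctan2(-l[0],l[1])),"x at -46",l[2]+(-46-l[3])*l[0]/l[1])
    # collar steps along y
    y=p[:,1]; w=[(a,np.ptp(p[(y>a)&(y<=a+3)][:,0]).round(0)) for a in range(-120,28,3) if ((y>a)&(y<=a+3)).sum()>3];print([ (a,float(b)) for a,b in w])
E
```

```text
top grey base ((524.8391723632812, -49.3988037109375), (124.54031372070312, 79.76155853271484), 85.44538879394531)
shaft 468 ((524.9639892578125, -44.94611358642578), (147.9390106201172, 26.32558822631836), 85.64361572265625)
line yaw -4.4130235 x at -46 524.82135
[(-120, 12.0), (-117, 10.0), (-114, 14.0), (-111, 9.0), (-108, 12.0), (-105, 16.0), (-102, 7.0), (-99, 12.0), (-96, 12.0), (-93, 14.0), (-90, 12.0), (-87, 12.0), (-84, 14.0), (-81, 12.0), (-78, 12.0), (-75, 23.0), (-72, 21.0), (-69, 26.0), (-66, 23.0), (-63, 24.0), (-60, 23.0), (-57, 21.0), (-54, 24.0), (-51, 24.0), (-48, 23.0), (-45, 21.0), (-42, 23.0), (-39, 21.0), (-36, 23.0), (-33, 23.0), (-30, 26.0), (-27, 21.0), (-24, 21.0), (-21, 21.0), (-18, 21.0), (-15, 14.0), (-12, 12.0), (-9, 12.0), (-6, 7.0), (-3, 12.0), (0, 9.0), (3, 9.0), (6, 9.0), (9, 12.0), (12, 12.0), (15, 14.0), (18, 9.0), (21, 12.0), (24, 14.0), (27, 9.0)]
scene grey base ((524.1355590820312, -53.267066955566406), (124.46782684326172, 79.14791870117188), 84.72228240966797)
shaft 442 ((523.8789672851562, -47.528831481933594), (148.41192626953125, 25.47765350341797), 85.71971130371094)
line yaw -4.618851 x at -46 523.73254
[(-120, 12.0), (-117, 14.0), (-114, 13.0), (-111, 15.0), (-108, 11.0), (-105, 11.0), (-102, 13.0), (-99, 13.0), (-96, 13.0), (-93, 11.0), (-90, 11.0), (-87, 11.0), (-84, 11.0), (-81, 7.0), (-78, 19.0), (-75, 19.0), (-72, 23.0), (-69, 23.0), (-66, 19.0), (-63, 17.0), (-60, 23.0), (-57, 21.0), (-54, 24.0), (-51, 24.0), (-48, 23.0), (-45, 20.0), (-42, 23.0), (-39, 22.0), (-36, 24.0), (-33, 22.0), (-30, 24.0), (-27, 24.0), (-24, 20.0), (-21, 20.0), (-6, 13.0), (-3, 13.0), (0, 13.0), (6, 8.0), (9, 9.0), (12, 10.0), (15, 12.0), (18, 11.0), (21, 13.0), (24, 11.0)]
```

```bash
cat > cmd.py <<'E'
import numpy as np,json,sys
from scipy.spatial.transform import Rotation as Ro
def Rt(yaw,tilt=0):  # tool y at yaw deg, z down
    t=np.radians(yaw);y=np.array([np.cos(t),np.sin(t),0]);z=np.array([0,0,-1.]);x=np.cross(y,z)
    return np.stack([x,y,z],1)
def load():
    d=json.load(open("cmd.json"));return np.array(d["p"]),d["yaw"]
def save(p,yaw): json.dump({"p":list(map(float,p)),"yaw":float(yaw)},open("cmd.json","w"))
def to(p,yaw):  # row for reaching target from commanded
    p0,y0=load();d=Rt(y0).T@(np.array(p)-p0)/10
    rz=-(((yaw-y0)+180)%360-180)
    print("row d(cm)",d.round(2),"rz",round(rz,2),"rows>=",np.ceil(max(np.linalg.norm(d)*10/62.5,abs(rz)/10.7)))
def did(d,rz):
    p0,y0=load();save(p0+Rt(y0)@(np.array(d)*10),y0-rz)
def show():
    from rig import get_state
    s=get_state();p0,y0=load();R=Ro.from_rotvec(s["tool_rot"]).as_matrix()
    print("t",round(s["time_s"],2),"meas",s["position"].round(2),"yaw",np.degrees(np.arctan2(R[1,1],R[0,1])).round(2),"tooldown tilt",np.degrees(R[:2,2]).round(2),"cmd",p0.round(2),round(y0,2),"F",s["wrist_force"].round(2),"T",s["ft_torque"].round(3),"w",round(s["gripper_width"],1))
E
python3 - <<'E'
from cmd import *
save([240.98,-576.652,231.312],112.66)
to([524.3,-46.3,120],175.3)
to([445,-195,180],165)
show()
E
```

```text
row d(cm) [-46.58  38.03  11.13] rz -62.64 rows>= 10.0
row d(cm) [-33.53  27.36   5.13] rz -52.34 rows>= 7.0
t 0.1 meas [ 240.77 -576.19  230.34] yaw 112.67 tooldown tilt [-0.05  0.1 ] cmd [ 240.98 -576.65  231.31] 112.66 F [-0.85  0.24  0.21] T [0.034 0.015 0.004] w 85.5
```

>>> step_arm:
  plan:
    - [[0, -4.2, 3.4, 0.6, 0, 0, -6.5], [0, -8.4, 6.8, 1.3, 0, 0, -13], [0, -12.6, 10.2, 1.9, 0, 0, -19.6], [0, -16.8, 13.7, 2.5, 0, 0, -26.2], [0, -21, 17.1, 3.2, 0, 0, -32.8], [0, -25.2, 20.5, 3.8, 0, 0, -39.3], [0, -29.4, 23.9, 4.5, 0, 0, -45.8], [0, -33.5, 27.4, 5.1, 0, 0, -52.3]]

```text
time_s: 1.1
position: [444.8, -193.0, 179.9]
tool_rot: [1.917, -2.489, -0.0]
wrist_force: [0.7, 0.6, 0.3]
gripper_width: 85.6
```

```bash
python3 - <<'E'
from cmd import *
did([-33.5,27.4,5.1],-52.3)
to([524.3,-46.3,100],175.3)
show()
E
```

```text
row d(cm) [-16.4   -3.85   8.03] rz -10.34 rows>= 3.0
t 1.1 meas [ 444.84 -192.95  179.91] yaw 165.19 tooldown tilt [-0.02  0.01] cmd [ 444.56 -194.74  180.31] 164.96 F [0.74 0.56 0.35] T [-0.071 -0.091  0.018] w 85.6
```

>>> step_arm:
  plan:
    - [[0, -5.5, -1.3, 2.7, 0, 0, -3.5], [0, -11, -2.6, 5.4, 0, 0, -7], [0, -16.4, -3.85, 8, 0, 0, -10.3], [0, -16.4, -3.85, 8, 0, 0, -10.3], [0, -16.4, -3.85, 8, 0, 0, -10.3]]

```text
time_s: 1.72
position: [523.7, -46.2, 100.0]
tool_rot: [2.128, -2.31, -0.001]
wrist_force: [0.2, -0.2, 0.1]
gripper_width: 85.6
```

```bash
python3 - <<'E'
from cmd import *
did([-16.4,-3.85,8.0],-10.3)
to([524.3,-46.3,31],175.3)
show()
import cv2
from rig import *
f=grab_frame("top");cv2.imwrite("pics/t1.png",cv2.resize(f["image"][140:290,200:480,::-1],None,fx=2.8,fy=2.8))
f=grab_frame("scene");cv2.imwrite("pics/s1.png",cv2.resize(f["image"][150:320,230:450,::-1],None,fx=3,fy=3))
E
```

```text
row d(cm) [-0.    0.    6.93] rz -0.04 rows>= 2.0
t 1.73 meas [523.73 -46.24  99.95] yaw 175.3 tooldown tilt [-0.08 -0.02] cmd [524.3  -46.35 100.31] 175.26 F [ 0.16 -0.25  0.1 ] T [-0.031  0.024  0.012] w 85.6
```

View pics/s1.png

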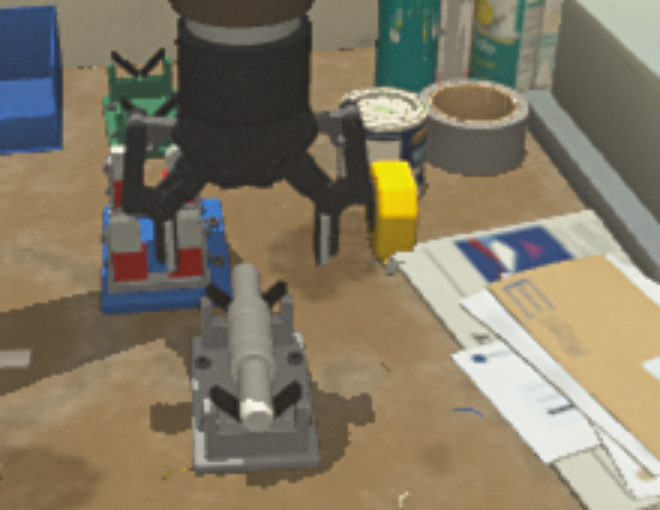

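The scene view shows the open fingers straddling the shaft's collar line, clear of the rests. I'll descend and then close.

>>> step_arm:
  plan:
    - [[0, 0, 0, 3.5, 0, 0, 0], [0, 0, 0, 6, 0, 0, 0], [0, 0, 0, 6.9, 0, 0, 0], [0.3, 0, 0, 6.9, 0, 0, 0], [0.45, 0, 0, 6.9, 0, 0, 0], [0.6, 0, 0, 6.9, 0, 0, 0], [1, 0, 0, 6.9, 0, 0, 0], [1, 0, 0, 6.9, 0, 0, 0]]

```text
time_s: 2.82
position: [525.3, -46.2, 32.4]
tool_rot: [-2.127, 2.309, -0.003]
wrist_force: [0.2, -0.4, 6.0]
gripper_width: 28.2
```

```bash
python3 - <<'E'
from cmd import *
did([0,0,6.9],0)
show()
E
```

```text
t 2.83 meas [525.26 -46.19  32.41] yaw 175.31 tooldown tilt [0.15 0.  ] cmd [524.3  -46.35  31.31] 175.26 F [ 0.24 -0.41  6.03] T [-0.173 -0.052 -0.07 ] w 28.2
```

>>> step_arm:
  plan:
    - [[1, 0, 0, 0, 0, 0, 0], [1, 0, 0, -1, 0, 0, 0], [1, 0, 0, -4, 0, 0, 0], [1, 0, 0, -8, 0, 0, 0], [1, 0, 0, -10, 0, 0, 0], [1, 0, 0, -10, 0, 0, 0], [1, 0, 0, -10, 0, 0, 0]]

```text
time_s: 3.7
position: [522.8, -46.3, 130.0]
tool_rot: [2.126, -2.31, -0.003]
wrist_force: [-0.0, -0.0, -1.9]
gripper_width: 28.5
```

```bash
python3 - <<'E'
from cmd import *
did([0,0,-10],0)
show()
import cv2
from h import *
from rig import *
for n in("top","scene"):
    f=grab_frame(n);np.savez(n+"2.npz",**f)
    W=cloud(f);im=f["image"].astype(int);X,Y,Z=np.moveaxis(W,-1,0)
    m=(abs(X-525)<25)&(abs(Y+46)<90)&(Z>125)&(Z<175)&(im.min(-1)>110);p=W[m]
    r=cv2.minAreaRect(p[:,:2].astype(np.float32));print(n,len(p),r,"ends z",[np.percentile(p[abs(p[:,1]-y)<10][:,2],90).round(1) for y in(-110,-90,0,20)])
    img=f["image"][100:320,200:480,::-1];cv2.imwrite(f"pics/{n}2.png",cv2.resize(img,None,fx=2.7,fy=2.7))
E
```

```text
t 3.7 meas [522.81 -46.29 130.02] yaw 175.25 tooldown tilt [-0.17  0.01] cmd [524.3  -46.35 131.31] 175.26 F [-0.01 -0.04 -1.91] T [ 0.021 -0.03  -0.009] w 28.5Traceback (most recent call last):
  File "<stdin>", line 11, in <module>
    return _quantile_unchecked(
        a, q, axis, out, overwrite_input, method, keepdims, weights)
    return _ureduce(a,
                    func=_quantile_ureduce_func,
    ...<5 lines>...
                    overwrite_input=overwrite_input,
                    method=method)
    r = func(a, **kwargs)
    result = _quantile(arr,
                       quantiles=q,
    ...<2 lines>...
                       out=out,
                       weights=wgt)
    slices_having_nans = np.isnan(arr[-1, ...])
                                  ~~~^^^^^^^^^
IndexError: index -1 is out of bounds for axis 0 with size 0
```

```bash
python3 - <<'E'
import cv2
from h import *
from rig import *
for n in("top","scene"):
    f=grab_frame(n);np.savez(n+"2.npz",**f)
    W=cloud(f);X,Y,Z=np.moveaxis(W,-1,0)
    m=(abs(X-525)<25)&(abs(Y+46)<90)&(Z>125)&(Z<166);p=W[m]
    for lo in range(-125,35,10):
        q=p[(p[:,1]>lo)&(p[:,1]<=lo+10)]
        if len(q)>4: print(n,lo+5,len(q),"x",q[:,0].min().round(1),q[:,0].max().round(1),"z90",np.percentile(q[:,2],90).round(1))
    img=f["image"][100:320,200:480,::-1];cv2.imwrite(f"pics/{n}2.png",cv2.resize(img,None,fx=2.7,fy=2.7))
E
```

```text
scene -120 107 x 507.0 525.7 z90 155.9
scene -110 39 x 507.7 526.5 z90 157.0
scene -100 40 x 507.2 526.6 z90 156.8
scene -90 42 x 508.5 528.2 z90 156.7
scene -80 78 x 507.3 533.8 z90 159.2
scene -70 76 x 505.5 534.7 z90 161.5
scene -60 194 x 500.3 547.9 z90 162.2
scene -50 63 x 500.6 548.0 z90 162.2
scene -40 43 x 509.2 536.1 z90 161.8
scene -30 45 x 510.5 537.1 z90 161.7
scene -20 28 x 511.9 537.9 z90 161.5
scene -10 5 x 519.4 527.0 z90 157.0
scene 0 27 x 516.3 533.8 z90 157.1
scene 10 26 x 517.3 535.3 z90 156.4
scene 20 26 x 518.6 537.1 z90 157.0
```

View pics/scene2.png

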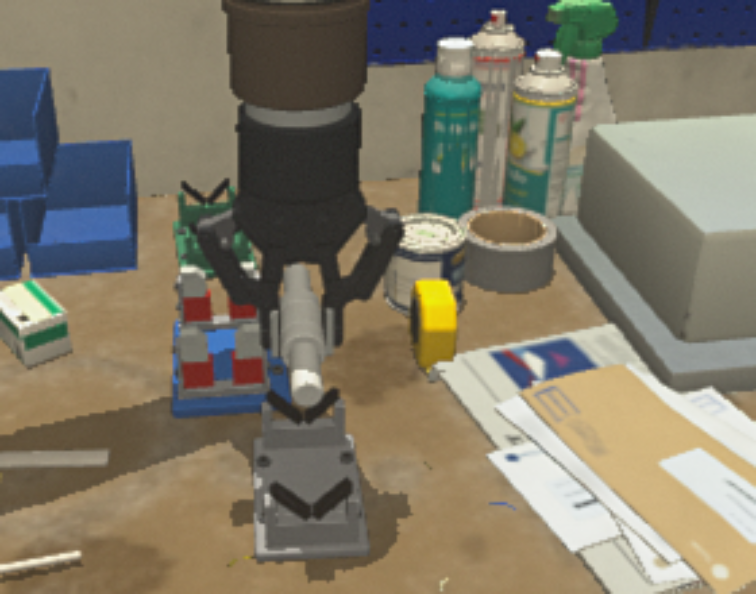

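The shaft is held level: both journal tops read about 157 mm, so its axis is about 17 mm above the TCP. Next I'll move it over the gauge.

```bash
python3 - <<'E'
from cmd import *
to([473.2,126.4,131.31],178.7);to([473.2,126.4,91.31],178.7)
E
```

```text
row d(cm) [-16.79   6.52   0.  ] rz -3.44 rows>= 3.0
row d(cm) [-16.79   6.52   4.  ] rz -3.44 rows>= 3.0
```

>>> step_arm:
  plan:
    - [[1, -4.2, 1.6, 0, 0, 0, -0.8], [1, -8.4, 3.2, 0, 0, 0, -1.7], [1, -12.6, 4.9, 0, 0, 0, -2.6], [1, -16.8, 6.5, 0, 0, 0, -3.4], [1, -16.8, 6.5, 2, 0, 0, -3.4], [1, -16.8, 6.5, 4, 0, 0, -3.4], [1, -16.8, 6.5, 4, 0, 0, -3.4], [1, -16.8, 6.5, 4, 0, 0, -3.4]]

```text
time_s: 4.85
position: [473.6, 126.5, 91.5]
tool_rot: [-2.196, 2.247, -0.001]
wrist_force: [-0.7, -0.7, -2.2]
gripper_width: 28.5
```

```bash
python3 - <<'E'
from cmd import *
did([-16.8,6.5,4],-3.4)
show()
import cv2
from h import *
from rig import *
for n in("top","scene"):
    f=grab_frame(n);np.savez(n+"3.npz",**f)
    W=cloud(f);X,Y,Z=np.moveaxis(W,-1,0)
    m=(abs(X-473)<25)&(abs(Y-126)<90)&(Z>95)&(Z<125);p=W[m]
    for lo in range(45,205,10):
        q=p[(p[:,1]>lo)&(p[:,1]<=lo+10)]
        if len(q)>4: print(n,lo+5,len(q),"x",q[:,0].min().round(1),q[:,0].max().round(1),"z90",np.percentile(q[:,2],90).round(1))
    # near fork gap 
    for sg,(a,b) in {"near":(66,84),"far":(170,190)}.items():
        for lo,hi in ((50,60),(60,67),(67,71),(71,80)):
            k=(abs(X-473)<45)&(Y>a)&(Y<b)&(Z>lo)&(Z<=hi);x=np.sort(X[k])
            if len(x)>3: i=np.argmax(np.diff(x));print(n,sg,lo,hi,len(x),"ext",x[0].round(1),x[-1].round(1),"gap",x[i].round(1),x[i+1].round(1),"c",(x[i]/2+x[i+1]/2).round(1))
    img=f["image"][120:300,220:420,::-1];cv2.imwrite(f"pics/{n}3.png",cv2.resize(img,None,fx=3.3,fy=3.3))
E
```

```text
t 4.85 meas [473.56 126.52  91.54] yaw 178.68 tooldown tilt [ 0.01 -0.01] cmd [473.4  126.45  91.31] 178.66 F [-0.68 -0.66 -2.17] T [ 0.021  0.002 -0.009] w 28.5
top 50 9 x 468.5 481.6 z90 118.5
top far 60 67 13 ext 509.2 514.1 gap 511.8 514.0 c 512.9
top far 71 80 25 ext 493.2 507.0 gap 497.8 500.0 c 498.9
scene 50 62 x 462.4 479.5 z90 117.3
scene 60 22 x 463.0 480.2 z90 118.6
scene 70 23 x 461.3 480.5 z90 119.0
scene 80 22 x 461.9 481.4 z90 119.0
scene 90 22 x 462.3 484.4 z90 118.6
scene 100 71 x 458.1 485.2 z90 123.2
scene 110 51 x 451.7 492.7 z90 123.7
scene 120 108 x 448.1 497.7 z90 123.7
scene 130 25 x 458.4 485.4 z90 124.3
scene 140 25 x 460.6 486.0 z90 123.8
scene 150 20 x 461.2 486.4 z90 123.8
scene 160 6 x 458.8 482.5 z90 123.9
scene 170 11 x 466.8 480.9 z90 119.0
scene 180 15 x 464.4 481.6 z90 118.7
scene 190 16 x 465.1 482.0 z90 118.8
scene 200 6 x 465.6 482.4 z90 118.5
scene near 50 60 98 ext 431.9 509.4 gap 458.2 481.7 c 470.0
scene near 60 67 72 ext 432.1 507.3 gap 459.1 482.4 c 470.8
scene near 67 71 35 ext 439.3 502.4 gap 458.7 482.8 c 470.8
scene near 71 80 70 ext 437.3 503.4 gap 454.7 487.4 c 471.0
scene far 50 60 68 ext 434.2 512.5 gap 460.6 487.4 c 474.0
scene far 60 67 39 ext 436.8 512.7 gap 451.3 497.6 c 474.4
scene far 67 71 5 ext 444.7 505.2 gap 446.9 502.9 c 474.9
scene far 71 80 8 ext 442.3 506.4 gap 442.8 505.2 c 474.0
```

View pics/scene3.png

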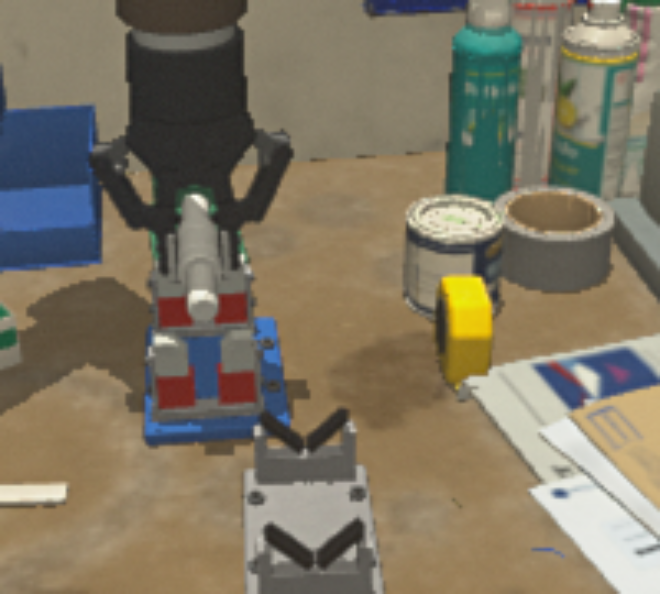

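The shaft lines up with the gaps in the same camera: 471.0 against 470.6 at the near fork, and 473.3 against about 473.8 at the far fork. I'll descend to just inside the lead-in with a small yaw trim.

>>> step_arm:
  plan:
    - [[1, 0, 0, 1, 0, 0, 0.1], [1, 0, 0, 2, 0, 0, 0.3], [1, 0, 0, 2.4, 0, 0, 0.3], [1, 0, 0, 2.6, 0, 0, 0.3], [1, 0, 0, 2.8, 0, 0, 0.3], [1, 0, 0, 2.8, 0, 0, 0.3]]

```text
time_s: 5.7
position: [473.2, 126.5, 63.3]
tool_rot: [-2.19, 2.253, -0.0]
wrist_force: [-0.4, 0.1, -2.0]
gripper_width: 28.0
```

```bash
python3 - <<'E'
from cmd import *
did([0,0,2.8],0.3)
show()
E
```

```text
t 5.7 meas [473.22 126.55  63.3 ] yaw 178.38 tooldown tilt [ 0. -0.] cmd [473.4  126.45  63.31] 178.36 F [-0.41  0.07 -1.97] T [-0.026 -0.016 -0.015] w 28.0
```

>>> step_arm:
  plan:
    - [[1, 0, 0, 0.1, 0, 0, 0], [1, 0, 0, 0.2, 0, 0, 0], [1, 0, 0, 0.3, 0, 0, 0], [1, 0, 0, 0.4, 0, 0, 0], [1, 0, 0, 0.4, 0, 0, 0]]

```text
time_s: 6.32
position: [473.1, 126.5, 59.2]
tool_rot: [2.19, -2.253, -0.0]
wrist_force: [-0.6, 0.5, -1.7]
gripper_width: 28.2
```

```bash
python3 - <<'E'
from cmd import *
did([0,0,0.4],0)
show()
E
```

```text
t 6.33 meas [473.13 126.49  59.2 ] yaw 178.38 tooldown tilt [-0.01 -0.01] cmd [473.4  126.45  59.31] 178.36 F [-0.56  0.46 -1.69] T [ 0.035 -0.019 -0.019] w 28.2
```

>>> step_arm:
  plan:
    - [[1, 0, 0, 0.1, 0, 0, 0], [1, 0, 0, 0.2, 0, 0, 0], [1, 0, 0, 0.3, 0, 0, 0], [1, 0, 0, 0.4, 0, 0, 0], [1, 0, 0, 0.4, 0, 0, 0]]

```text
time_s: 6.95
position: [473.1, 126.5, 55.2]
tool_rot: [2.19, -2.252, -0.0]
wrist_force: [0.5, 0.8, -1.9]
gripper_width: 28.3
```

```bash
python3 - <<'E'
from cmd import *
did([0,0,0.4],0)
show()
E
```

```text
t 6.95 meas [473.13 126.49  55.21] yaw 178.38 tooldown tilt [-0.01 -0.01] cmd [473.4  126.45  55.31] 178.36 F [ 0.47  0.79 -1.9 ] T [ 0.008  0.014 -0.032] w 28.3
```

>>> step_arm:
  plan:
    - [[1, 0, 0, 0.1, 0, 0, 0], [1, 0, 0, 0.2, 0, 0, 0], [1, 0, 0, 0.3, 0, 0, 0], [1, 0, 0, 0.3, 0, 0, 0]]

```text
time_s: 7.45
position: [473.1, 126.5, 52.2]
tool_rot: [2.19, -2.252, -0.0]
wrist_force: [0.0, 0.3, -1.5]
gripper_width: 28.4
```

```bash
python3 - <<'E'
from cmd import *
did([0,0,0.3],0)
show()
E
```

```text
t 7.45 meas [473.1  126.46  52.19] yaw 178.38 tooldown tilt [-0.02 -0.01] cmd [473.4  126.45  52.31] 178.36 F [ 0.04  0.28 -1.5 ] T [ 0.053 -0.032 -0.012] w 28.4
```

>>> step_arm:
  plan:
    - [[1, 0, 0, 0.1, 0, 0, 0], [1, 0, 0, 0.2, 0, 0, 0], [1, 0, 0, 0.3, 0, 0, 0], [1, 0, 0, 0.4, 0, 0, 0], [1, 0, 0, 0.4, 0, 0, 0]]

```text
time_s: 8.07
position: [473.1, 126.5, 48.2]
tool_rot: [2.19, -2.253, -0.0]
wrist_force: [0.4, -0.2, -2.4]
gripper_width: 28.3
```

```bash
python3 - <<'E'
from cmd import *
did([0,0,0.4],0)
show()
E
```

```text
t 8.07 meas [473.15 126.5   48.21] yaw 178.38 tooldown tilt [-0.01 -0.01] cmd [473.4  126.45  48.31] 178.36 F [ 0.37 -0.2  -2.42] T [0.017 0.032 0.   ] w 28.3
```

>>> step_arm:
  plan:
    - [[1, 0, 0, 0.1, 0, 0, 0], [1, 0, 0, 0.2, 0, 0, 0], [1, 0, 0, 0.3, 0, 0, 0], [1, 0, 0, 0.4, 0, 0, 0], [1, 0, 0, 0.5, 0, 0, 0], [1, 0, 0, 0.5, 0, 0, 0]]

```text
time_s: 8.82
position: [473.1, 126.5, 43.2]
tool_rot: [2.19, -2.253, -0.0]
wrist_force: [1.2, -0.6, -1.7]
gripper_width: 28.1
```

```bash
python3 - <<'E'
from cmd import *
did([0,0,0.5],0)
show()
E
```

```text
t 8.82 meas [473.13 126.51  43.22] yaw 178.38 tooldown tilt [-0.01 -0.01] cmd [473.4  126.45  43.31] 178.36 F [ 1.17 -0.56 -1.68] T [-0.002  0.003  0.047] w 28.1
```

Axis is at about 60.6 mm and it's free in the go gaps. Now small feeling steps.

>>> step_arm:
  plan:
    - [[1, 0, 0, 0.05, 0, 0, 0], [1, 0, 0, 0.1, 0, 0, 0], [1, 0, 0, 0.15, 0, 0, 0], [1, 0, 0, 0.15, 0, 0, 0]]

```text
time_s: 9.32
position: [473.2, 126.5, 41.8]
tool_rot: [2.19, -2.253, -0.0]
wrist_force: [0.1, -0.0, -2.3]
gripper_width: 28.4
```

>>> step_arm:
  plan:
    - [[1, 0, 0, 0.05, 0, 0, 0], [1, 0, 0, 0.1, 0, 0, 0], [1, 0, 0, 0.1, 0, 0, 0]]

```text
time_s: 9.7
position: [473.2, 126.5, 40.8]
tool_rot: [2.19, -2.253, -0.0]
wrist_force: [-0.4, 0.5, -1.8]
gripper_width: 28.2
```

```bash
python3 - <<'E'
from cmd import *
did([0,0,0.25],0)
show()
E
```

```text
t 9.7 meas [473.15 126.52  40.76] yaw 178.38 tooldown tilt [-0.01 -0.  ] cmd [473.4  126.45  40.81] 178.36 F [-0.4   0.46 -1.8 ] T [ 0.039 -0.023 -0.021] w 28.2
```

>>> step_arm:
  plan:
    - [[1, 0, 0, 0.05, 0, 0, 0], [1, 0, 0, 0.1, 0, 0, 0], [1, 0, 0, 0.1, 0, 0, 0]]

```text
time_s: 10.07
position: [473.1, 126.5, 39.7]
tool_rot: [2.19, -2.253, -0.0]
wrist_force: [-0.4, -0.4, -1.9]
gripper_width: 28.4
```

>>> step_arm:
  plan:
    - [[1, 0, 0, 0.05, 0, 0, 0], [1, 0, 0, 0.05, 0, 0, 0]]

```text
time_s: 10.32
position: [473.2, 126.5, 39.3]
tool_rot: [2.19, -2.253, -0.0]
wrist_force: [0.6, 0.1, -1.4]
gripper_width: 28.2
```

>>> step_arm:
  plan:
    - [[1, 0, 0, 0.05, 0, 0, 0], [1, 0, 0, 0.05, 0, 0, 0]]

```text
time_s: 10.58
position: [473.2, 126.5, 38.8]
tool_rot: [2.19, -2.253, -0.0]
wrist_force: [0.1, 0.1, -2.1]
gripper_width: 28.1
```

>>> step_arm:
  plan:
    - [[1, 0, 0, 0.05, 0, 0, 0], [1, 0, 0, 0.05, 0, 0, 0]]

```text
time_s: 10.82
position: [473.2, 126.5, 38.3]
tool_rot: [2.19, -2.253, -0.0]
wrist_force: [-0.3, 0.5, -1.7]
gripper_width: 28.6
```

>>> step_arm:
  plan:
    - [[1, 0, 0, 0.05, 0, 0, 0], [1, 0, 0, 0.05, 0, 0, 0]]

```text
time_s: 11.08
position: [473.3, 126.6, 37.8]
tool_rot: [-2.19, 2.253, -0.0]
wrist_force: [-0.5, 0.2, -1.9]
gripper_width: 28.3
```

>>> step_arm:
  plan:
    - [[1, 0, 0, 0.05, 0, 0, 0], [1, 0, 0, 0.05, 0, 0, 0]]

```text
time_s: 11.32
position: [473.3, 126.6, 37.4]
tool_rot: [-2.19, 2.252, -0.0]
wrist_force: [-1.1, 0.3, -1.6]
gripper_width: 28.0
```

>>> step_arm:
  plan:
    - [[1, 0, 0, 0.05, 0, 0, 0], [1, 0, 0, 0.05, 0, 0, 0]]

```text
time_s: 11.58
position: [473.5, 126.7, 37.1]
tool_rot: [-2.189, 2.252, -0.0]
wrist_force: [0.4, -0.5, 1.6]
gripper_width: 28.1
```

>>> step_arm:
  plan:
    - [[1, 0, 0, 0.05, 0, 0, 0], [1, 0, 0, 0.05, 0, 0, 0]]

```text
time_s: 11.82
position: [473.6, 126.7, 36.8]
tool_rot: [-2.189, 2.252, -0.001]
wrist_force: [-0.7, 0.7, 4.2]
gripper_width: 28.0
```

```bash
python3 - <<'E'
from cmd import *
did([0,0,0.55],0)
show()
E
```

```text
t 11.82 meas [473.65 126.68  36.78] yaw 178.38 tooldown tilt [0.06 0.02] cmd [473.4  126.45  35.31] 178.36 F [-0.72  0.67  4.16] T [-0.227  0.006 -0.084] w 28.0
```

Contact came at TCP z of about 37 mm, so the axis is about 54.5 mm, as expected for the no-go edges. Wrist z went from −1.9 to +4.2 N, which means about 6 N on the gauge. I'll press on gradually.

>>> step_arm:
  plan:
    - [[1, 0, 0, 0.03, 0, 0, 0], [1, 0, 0, 0.05, 0, 0, 0]]

```text
time_s: 12.08
position: [473.8, 126.7, 36.6]
tool_rot: [-2.189, 2.252, -0.001]
wrist_force: [-1.1, -0.5, 8.2]
gripper_width: 28.3
```

```bash
python3 - <<'E'
from cmd import *
did([0,0,-0.1+0.05],0)
show()
E
```

```text
t 12.07 meas [473.76 126.71  36.55] yaw 178.38 tooldown tilt [0.07 0.02] cmd [473.4  126.45  35.81] 178.36 F [-1.09 -0.5   8.16] T [-0.297  0.181 -0.183] w 28.3
```

>>> step_arm:
  plan:
    - [[1, 0, 0, 0, 0, 0.1, 0], [1, 0, 0, 0, 0, 0.2, 0], [1, 0, 0, 0, 0, 0.2, 0]]

```text
time_s: 12.45
position: [473.8, 126.7, 36.6]
tool_rot: [2.189, -2.252, 0.005]
wrist_force: [0.5, -0.8, 6.5]
gripper_width: 28.3
```

```bash
python3 - <<'E'
from cmd import *
show()
E
```

```text
t 12.45 meas [473.76 126.68  36.55] yaw 178.38 tooldown tilt [ 0.07 -0.18] cmd [473.4  126.45  35.81] 178.36 F [ 0.49 -0.81  6.5 ] T [-0.325  0.117 -0.14 ] w 28.3
```

>>> step_arm:
  plan:
    - [[1, 0, 0, 0.01, 0, 0.2, 0], [1, 0, 0, 0.02, 0, 0.4, 0], [1, 0, 0, 0.02, 0, 0.4, 0]]

```text
time_s: 12.82
position: [473.8, 126.6, 36.5]
tool_rot: [2.185, -2.248, 0.013]
wrist_force: [-1.2, -1.6, 8.3]
gripper_width: 27.9
```

```bash
python3 - <<'E'
from cmd import *
did([0,0,.02],0)
show()
E
```

```text
t 12.82 meas [473.79 126.6   36.48] yaw 178.38 tooldown tilt [ 0.06 -0.58] cmd [473.4  126.45  35.61] 178.36 F [-1.22 -1.63  8.28] T [-0.414  0.145 -0.224] w 27.9
```

```bash
python3 - <<'E'
from rig import *
import numpy as np
A=[]
for i in range(12):
    grab_frame("top"); s=get_state();A.append(np.r_[s["wrist_force"],s["ft_torque"],s["position"]])
A=np.array(A);print(A.mean(0).round(3),A.std(0).round(3));print(s["time_s"])
print(A[:,2].round(1),A[:,3].round(3),A[:,1].round(1))
E
```

```text
[-5.50000e-01 -1.69000e+00  8.01300e+00 -3.60000e-01  9.90000e-02
 -1.95000e-01  4.73787e+02  1.26597e+02  3.64910e+01] [0.161 0.297 0.694 0.027 0.032 0.021 0.011 0.013 0.009]
13.425
[8.  6.8 7.6 8.3 7.6 8.2 7.6 7.5 8.  9.7 8.1 8.7] [-0.345 -0.334 -0.375 -0.331 -0.382 -0.416 -0.349 -0.372 -0.361 -0.394
 -0.327 -0.329] [-1.7 -1.1 -1.9 -1.8 -1.6 -2.1 -1.2 -1.8 -1.9 -1.6 -2.1 -1.4]
```

Steady push is about 10 N (8.0 + 1.9 N weight) for 0.6 s. The two forks' shares depend on where the torque is referenced, so I'll add a second hold with the tilt trim removed and slightly more push.

>>> step_arm:
  plan:
    - [[1, 0, 0, 0.01, 0, -0.3, 0], [1, 0, 0, 0.02, 0, -0.6, 0], [1, 0, 0, 0.02, 0, -0.6, 0]]

```text
time_s: 13.8
position: [473.8, 126.7, 36.5]
tool_rot: [-2.189, 2.251, -0.001]
wrist_force: [-2.1, -0.5, 9.6]
gripper_width: 28.1
```

```bash
python3 - <<'E'
from cmd import *
did([0,0,.02],0)
show()
from rig import *
A=[]
for i in range(16):
    grab_frame("top"); s=get_state();A.append(np.r_[s["wrist_force"],s["ft_torque"],s["position"]])
A=np.array(A);print(A.mean(0).round(3),A.std(0).round(3));print(s["time_s"])
E
```

```text
t 13.8 meas [473.85 126.73  36.47] yaw 178.38 tooldown tilt [0.09 0.04] cmd [473.4  126.45  35.41] 178.36 F [-2.08 -0.49  9.6 ] T [-0.27   0.309 -0.221] w 28.1
[-9.41000e-01 -9.73000e-01  9.18800e+00 -2.87000e-01  2.75000e-01
 -2.00000e-01  4.73819e+02  1.26739e+02  3.64430e+01] [0.505 0.49  0.581 0.022 0.033 0.028 0.013 0.013 0.015]
14.6
```

Held about 11 N for 0.8 s with both forks loaded under either torque reading. Now lift out.

>>> step_arm:
  plan:
    - [[1, 0, 0, -0.2, 0, 0, 0], [1, 0, 0, -0.8, 0, 0, 0], [1, 0, 0, -1.8, 0, 0, 0], [1, 0, 0, -3.3, 0, 0, 0], [1, 0, 0, -5.5, 0, 0, 0], [1, 0, 0, -7.5, 0, 0, 0], [1, 0, 0, -8.5, 0, 0, 0], [1, 0, 0, -8.5, 0, 0, 0]]

```text
time_s: 15.6
position: [473.1, 126.6, 120.9]
tool_rot: [-2.189, 2.252, 0.0]
wrist_force: [0.2, -0.4, -1.4]
gripper_width: 28.0
```

```bash
python3 - <<'E'
from cmd import *
did([0,0,-8.5],0)
show()
to([476.8,353,120],182.95)
E
```

```text
t 15.6 meas [473.11 126.59 120.9 ] yaw 178.38 tooldown tilt [0.04 0.04] cmd [473.4  126.45 120.41] 178.36 F [ 0.22 -0.43 -1.41] T [0.002 0.008 0.047] w 28.0
row d(cm) [-22.66   0.31   0.04] rz -4.59 rows>= 4.0
```

>>> step_arm:
  plan:
    - [[1, -4, 0, 0, 0, 0, -0.8], [1, -9, 0.1, 0, 0, 0, -1.8], [1, -14, 0.2, 0, 0, 0, -2.8], [1, -19, 0.3, 0, 0, 0, -3.8], [1, -22.7, 0.3, 0, 0, 0, -4.6], [1, -22.7, 0.3, 1, 0, 0, -4.6], [1, -22.7, 0.3, 2.5, 0, 0, -4.6], [1, -22.7, 0.3, 2.5, 0, 0, -4.6]]

```text
time_s: 16.6
position: [475.3, 351.5, 92.7]
tool_rot: [2.273, -2.16, -0.0]
wrist_force: [-0.5, -0.4, -2.1]
gripper_width: 28.3
```

```bash
python3 - <<'E'
from cmd import *
did([-22.7,0.3,2.5],-4.6)
show()
import cv2
from h import *
from rig import *
for n in("top","scene"):
    f=grab_frame(n)
    W=cloud(f);X,Y,Z=np.moveaxis(W,-1,0)
    m=(abs(X-476)<30)&(abs(Y-353)<90)&(Z>95)&(Z<124);p=W[m]
    for lo in range(270,440,10):
        q=p[(p[:,1]>lo)&(p[:,1]<=lo+10)]
        if len(q)>4: print(n,lo+5,len(q),"x",q[:,0].min().round(1),q[:,0].max().round(1),"z90",np.percentile(q[:,2],90).round(1))
    img=f["image"][(100,140)[n=="top"]:290,150:400,::-1];cv2.imwrite(f"pics/{n}4.png",cv2.resize(img,None,fx=3,fy=3))
E
```

```text
t 16.6 meas [475.34 351.52  92.66] yaw -177.08 tooldown tilt [-0.24 -0.25] cmd [476.9  353.44  95.41] 182.96 F [-0.5  -0.42 -2.13] T [ 0.013 -0.021 -0.009] w 28.3
top 275 17 x 469.3 486.8 z90 118.0
top 285 43 x 469.4 487.2 z90 120.4
top 295 40 x 469.8 487.4 z90 120.5
top 305 40 x 467.7 487.5 z90 119.7
top 315 41 x 467.9 485.7 z90 120.3
top 325 55 x 461.6 490.3 z90 123.0
top 335 60 x 455.4 490.5 z90 123.5
top 345 21 x 448.5 501.7 z90 118.4
scene 275 35 x 469.2 487.7 z90 118.8
scene 285 17 x 469.5 485.5 z90 121.1
scene 295 11 x 470.3 486.0 z90 121.9
scene 305 12 x 467.8 486.5 z90 120.7
scene 315 10 x 463.5 482.5 z90 120.8
scene 325 39 x 462.9 490.6 z90 123.1
scene 335 22 x 454.6 494.3 z90 122.5
scene 345 74 x 447.2 502.8 z90 121.9
scene 355 7 x 462.1 487.3 z90 123.4
scene 365 6 x 462.6 485.3 z90 123.7
scene 375 5 x 462.9 485.8 z90 123.4
scene 405 6 x 463.9 478.5 z90 120.7
scene 415 8 x 464.2 479.0 z90 120.7
scene 425 6 x 461.4 473.7 z90 120.5
```

View pics/scene4.png

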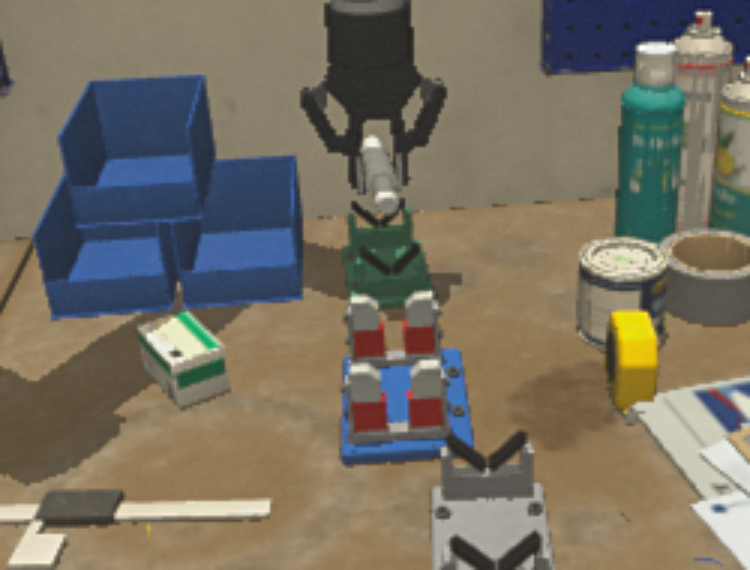

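View pics/top4.png

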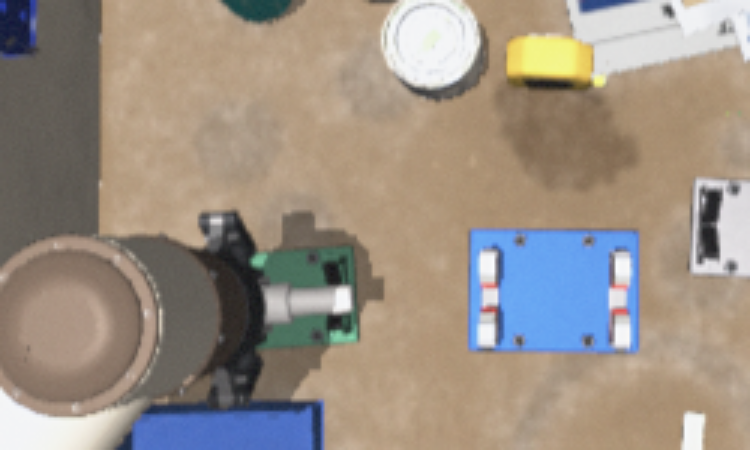

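```bash
python3 - <<'E'
from h import *
f=dict(np.load("top0.npz"));W=cloud(f);X,Y,Z=np.moveaxis(W,-1,0)
m=(Y>270)&(Y<520)&(X<435)&(X>250)&(Z>20)&(Z<260);p=W[m]
for lo in range(20,200,20):
    q=p[(p[:,2]>lo)&(p[:,2]<=lo+20)]
    if len(q)>5: print(lo,len(q),"xmax",np.percentile(q[:,0],99).round(1),"y",q[:,1].min().round(),q[:,1].max().round())
from cmd import *
to([476.9,353,36.5],182.95);show()
E
```

```text
20 454 xmax 430.1 y 321.0 520.0
40 306 xmax 430.6 y 322.0 520.0
60 315 xmax 430.3 y 325.0 520.0
80 1775 xmax 420.6 y 319.0 520.0
100 476 xmax 429.0 y 321.0 520.0
120 531 xmax 432.1 y 321.0 520.0
140 496 xmax 428.6 y 325.0 520.0
160 609 xmax 427.6 y 325.0 520.0
180 277 xmax 432.2 y 518.0 520.0
row d(cm) [0.04 0.   5.89] rz 0.01 rows>= 1.0
t 16.7 meas [476.55 352.8   94.73] yaw -177.04 tooldown tilt [-0.05 -0.07] cmd [476.9  353.44  95.41] 182.96 F [-0.39 -0.31 -1.32] T [ 0.046 -0.002  0.061] w 28.2
```

```bash
python3 - <<'E'
from h import *
for n in("top0","scene0"):
    f=dict(np.load(n+".npz"));W=cloud(f);X,Y,Z=np.moveaxis(W,-1,0)
    m=(Y>290)&(Y<420)&(X<434)&(X>250)&(Z>20)&(Z<260);p=W[m]
    for lo in range(20,200,20):
        q=p[(p[:,2]>lo)&(p[:,2]<=lo+20)]
        if len(q)>5: print(n,lo,len(q),"xmax",q[:,0].max().round(1),"y",q[:,1].min().round(),q[:,1].max().round())
# gripper extents now
from rig import *
f=grab_frame("scene");W=cloud(f);X,Y,Z=np.moveaxis(W,-1,0)
m=(Y>330)&(Y<375)&(X<560)&(X>370)&(Z>60)&(Z<260);p=W[m]
for lo in range(60,240,15):
    q=p[(p[:,2]>lo)&(p[:,2]<=lo+15)]
    if len(q)>5: print("grip",lo,len(q),q[:,0].min().round(),q[:,0].max().round())
E
```

```text
top0 20 202 xmax 395.4 y 321.0 419.0
top0 40 57 xmax 395.2 y 322.0 419.0
top0 60 43 xmax 395.2 y 325.0 418.0
top0 80 957 xmax 395.2 y 319.0 420.0
top0 100 149 xmax 315.5 y 321.0 419.0
top0 120 157 xmax 315.6 y 321.0 418.0
top0 140 102 xmax 315.6 y 325.0 419.0
top0 160 143 xmax 315.4 y 325.0 419.0
scene0 20 367 xmax 393.9 y 317.0 417.0
scene0 40 92 xmax 393.9 y 321.0 420.0
scene0 60 77 xmax 393.9 y 322.0 415.0
scene0 80 152 xmax 393.2 y 316.0 419.0
scene0 100 202 xmax 314.5 y 317.0 418.0
scene0 120 117 xmax 314.1 y 319.0 419.0
scene0 140 43 xmax 314.0 y 322.0 418.0
scene0 160 47 xmax 314.3 y 322.0 418.0
grip 60 9 394.0 394.0
grip 75 6 392.0 393.0
grip 90 16 452.0 500.0
grip 105 57 447.0 503.0
grip 120 105 448.0 504.0
grip 135 113 429.0 521.0
grip 150 119 422.0 527.0
grip 165 149 416.0 536.0
grip 180 251 411.0 540.0
grip 195 213 414.0 535.0
grip 210 79 437.0 514.0
grip 225 34 438.0 512.0
```

The bin front is at x ≤ 395 and under 100 mm high, and the gripper's outer reach is x ≥ 411 at the knuckles, so it's clear. I'll lower and then feel for the seat.

>>> step_arm:
  plan:
    - [[1, 0, 0, 1.5, 0, 0, 0], [1, 0, 0, 3, 0, 0, 0], [1, 0, 0, 4.2, 0, 0, 0], [1, 0, 0, 5, 0, 0, 0], [1, 0, 0, 5.5, 0, 0, 0], [1, 0, 0, 5.7, 0, 0, 0], [1, 0, 0, 5.7, 0, 0, 0], [1, 0, 0, 5.7, 0, 0, 0]]

```text
time_s: 17.75
position: [476.8, 353.7, 38.8]
tool_rot: [-2.278, 2.162, 0.0]
wrist_force: [-0.5, -0.9, -1.9]
gripper_width: 28.2
```

```bash
python3 - <<'E'
from cmd import *
did([0,0,5.7],0)
show()
E
```

```text
t 17.75 meas [476.81 353.73  38.84] yaw -177.02 tooldown tilt [0.03 0.04] cmd [476.9  353.44  38.41] 182.96 F [-0.53 -0.94 -1.92] T [0.001 0.035 0.024] w 28.2
```

Axis is at about 56 mm and still free. Small steps now.

>>> step_arm:
  plan:
    - [[1, 0, 0, 0.1, 0, 0, 0], [1, 0, 0, 0.2, 0, 0, 0], [1, 0, 0, 0.3, 0, 0, 0], [1, 0, 0, 0.3, 0, 0, 0]]

```text
time_s: 18.25
position: [476.6, 353.4, 35.3]
tool_rot: [2.278, -2.163, 0.0]
wrist_force: [0.7, 0.2, -1.9]
gripper_width: 28.3
```

>>> step_arm:
  plan:
    - [[1, 0, 0, 0.05, 0, 0, 0], [1, 0, 0, 0.1, 0, 0, 0], [1, 0, 0, 0.1, 0, 0, 0]]

```text
time_s: 18.62
position: [476.6, 353.5, 34.4]
tool_rot: [2.278, -2.163, 0.0]
wrist_force: [0.6, 0.0, -1.1]
gripper_width: 28.5
```

>>> step_arm:
  plan:
    - [[1, 0, 0, 0.05, 0, 0, 0], [1, 0, 0, 0.1, 0, 0, 0], [1, 0, 0, 0.1, 0, 0, 0]]

```text
time_s: 19.0
position: [476.8, 353.6, 33.5]
tool_rot: [-2.278, 2.163, -0.0]
wrist_force: [0.3, -0.7, -1.4]
gripper_width: 28.3
```

>>> step_arm:
  plan:
    - [[1, 0, 0, 0.05, 0, 0, 0], [1, 0, 0, 0.05, 0, 0, 0]]

```text
time_s: 19.25
position: [477.0, 353.7, 33.2]
tool_rot: [-2.278, 2.162, -0.0]
wrist_force: [1.3, -0.3, 0.7]
gripper_width: 28.1
```

>>> step_arm:
  plan:
    - [[1, 0, 0, 0.05, 0, 0, 0], [1, 0, 0, 0.05, 0, 0, 0]]

```text
time_s: 19.5
position: [477.2, 353.8, 32.9]
tool_rot: [-2.278, 2.162, -0.0]
wrist_force: [1.2, -0.5, 3.0]
gripper_width: 28.4
```

```bash
python3 - <<'E'
from cmd import *
did([0,0,0.6],0)
show()
E
```

```text
t 19.5 meas [477.18 353.83  32.95] yaw -177.01 tooldown tilt [0.07 0.05] cmd [476.9  353.44  32.41] 182.96 F [ 1.2  -0.53  2.98] T [-0.219 -0.393 -0.015] w 28.4
```

Seated on the V rests with about 5 N. Release part way.

>>> step_arm:
  plan:
    - [[0.6, 0, 0, 0, 0, 0, 0], [0.5, 0, 0, 0, 0, 0, 0], [0.4, 0, 0, 0, 0, 0, 0], [0.4, 0, 0, 0, 0, 0, 0], [0.4, 0, 0, 0, 0, 0, 0]]

```text
time_s: 20.12
position: [476.6, 353.5, 32.4]
tool_rot: [2.278, -2.163, -0.0]
wrist_force: [-0.1, 1.0, -0.3]
gripper_width: 51.3
```

```bash
python3 - <<'E'
from cmd import *
show()
E
```

```text
t 20.12 meas [476.58 353.5   32.36] yaw -177.02 tooldown tilt [-0. -0.] cmd [476.9  353.44  32.41] 182.96 F [-0.09  0.97 -0.34] T [-0.029  0.017  0.049] w 51.3
```

>>> step_arm:
  plan:
    - [[0.4, 0, 0, -1, 0, 0, 0], [0.4, 0, 0, -4, 0, 0, 0], [0.4, 0, 0, -9, 0, 0, 0], [0.4, 0, 0, -14, 0, 0, 0], [0.4, 0, 0, -18, 0, 0, 0], [0.4, 14, 0, -18, 0, 0, 0], [0.4, 14, 0, -18, 0, 0, 0], [0.4, 14, 0, -18, 0, 0, 0]]

```text
time_s: 21.12
position: [483.4, 210.7, 213.6]
tool_rot: [-2.275, 2.166, -0.0]
wrist_force: [0.2, 0.1, -1.0]
gripper_width: 51.1
```

```bash
python3 - <<'E'
import cv2
from cmd import *
did([14,0,-18],0);show()
from h import *
from rig import *
for n in("top","scene"):
    f=grab_frame(n)
    W=cloud(f);X,Y,Z=np.moveaxis(W,-1,0);im=f["image"].astype(int)
    m=(abs(X-477)<22)&(abs(Y-353)<90)&(Z>54)&(Z<75)&(im.min(-1)>90);p=W[m]
    for lo in range(270,440,10):
        q=p[(p[:,1]>lo)&(p[:,1]<=lo+10)]
        if len(q)>4: print(n,lo+5,len(q),"x",q[:,0].min().round(1),q[:,0].max().round(1),"z90",np.percentile(q[:,2],90).round(1))
    if len(p)>5: print(cv2.minAreaRect(p[:,:2].astype(np.float32)))
    for nm,c in {"tape":(658,126),"tin":(674,220)}.items():
        f0=dict(np.load(n+"0.npz"));W0=cloud(f0)
        for w in(W0,W):
            k=(np.hypot(w[...,0]-c[0],w[...,1]-c[1])<55)&(w[...,2]>20)&(w[...,2]<90);print(nm,np.median(w[k],0).round(1),end=" ")
    print()
    img=f["image"][130:290,150:400,::-1];cv2.imwrite(f"pics/{n}5.png",cv2.resize(img,None,fx=3,fy=3))
E
```

```text
t 21.12 meas [483.44 210.71 213.57] yaw -177.19 tooldown tilt [0.04 0.04] cmd [484.13 213.63 212.41] 182.96 F [ 0.16  0.06 -0.95] T [ 0.024 -0.036 -0.006] w 51.1
top 395 11 x 475.0 481.9 z90 61.6
top 405 25 x 468.0 484.3 z90 59.8
top 415 29 x 468.1 498.6 z90 60.3
top 425 30 x 466.0 482.5 z90 60.4
((476.884765625, 413.6056213378906), (26.651195526123047, 34.87542724609375), 49.663818359375)
tape [659.8 126.5  59.8] tape [660.1 126.5  59.7] tin [674.8 218.1  71.5] tin [674.9 218.   71.4] 
scene 285 16 x 471.0 487.4 z90 59.2
scene 295 11 x 471.6 485.8 z90 59.7
scene 305 9 x 469.7 486.2 z90 59.0
scene 315 12 x 470.1 486.7 z90 60.3
scene 325 27 x 464.9 490.1 z90 63.5
scene 335 16 x 465.4 490.7 z90 65.5
scene 345 15 x 463.0 488.8 z90 65.1
scene 355 12 x 463.3 489.5 z90 63.2
scene 365 15 x 463.8 487.2 z90 64.7
scene 375 12 x 461.5 487.9 z90 64.6
scene 385 5 x 461.7 476.7 z90 63.0
scene 395 7 x 465.3 480.3 z90 59.8
scene 405 7 x 465.6 480.7 z90 59.9
scene 415 8 x 466.2 478.4 z90 59.7
scene 425 5 x 466.5 481.3 z90 59.6
((476.2763977050781, 350.9818115234375), (27.242549896240234, 151.3566436767578), 2.538071393966675)
tape [657.3 101.5  50.6] tape [656.8 102.5  50.2] tin [671.6 197.3  68.1] tin [671.7 196.9  68. ]
```

View pics/scene5.png

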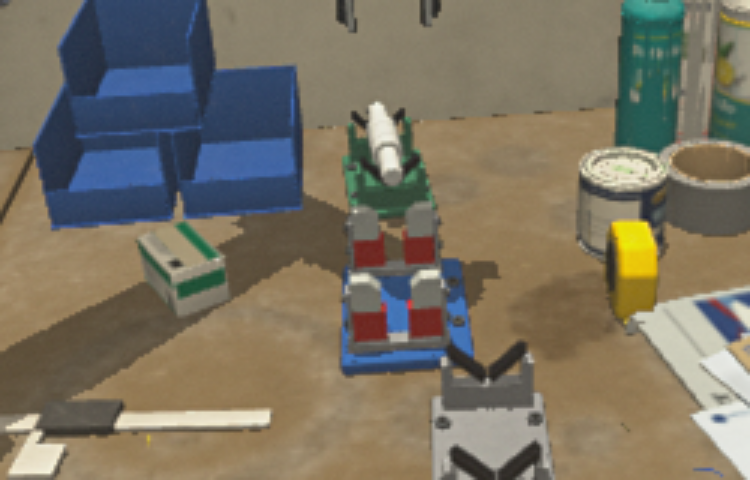

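View pics/top5.png

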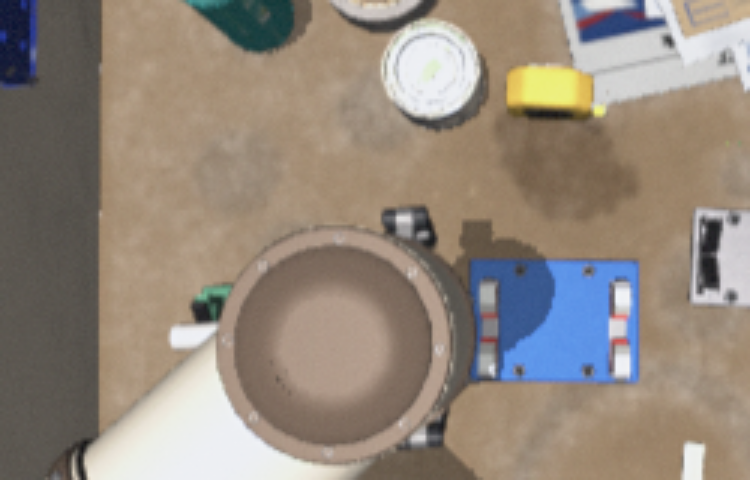

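The scene view shows the shaft level in the green cradle at (385,145). Its tops read about 60 mm, its centre (476.3, 351) and its yaw 2.5°, against a seat at (476.1, 352) and 2.9–3.05° from the same camera. The tape and tin haven't moved and the gripper is clear, so I'll hand in.

```bash
python3 - <<'E'
from rig import *
print(job_done())
E
```

```text
the job is handed in; nothing more can be done
None
```

The shaft passed the gauge and now lies released in the green cradle. I handed the job in at about 21 s; no verdict is reported.

- **Go gaps:** The shaft went down through both gaps with no measurable contact.
- **No-go gaps:** It stopped with its axis about 54 mm above the bench, inside the allowed range. I held it there at about 10 N, then about 11 N (wrist force plus the shaft's weight), for over 2 s in all.
- **Balance on the forks:** This was only inferred from the wrist torque. The near fork took more, but the far fork got at least about 1.5 N under either reading of the torque's reference point.
- **Green cradle:** The shaft seated with about 5 N. In the scene camera it is level, within about 1 mm of the seat's centre and 0.5° of its axis. The top camera was partly blocked by the arm and only showed one end, at the right height.
- **Bystanders:** The tape measure and paint tin read within 1 mm of where they started, and the gripper is clear of everything.

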